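# Sweep the chopped carrot into the prep board's tray

### The arm

A 6-joint arm with a two-finger parallel gripper is mounted at the origin on a cart in front of the work surface, level with it; the furniture and walls round the work are solid. World frame = base frame: x ahead of the robot, y to its left, z up, the work surface at z = 0. Lengths are in m, angles in degrees, forces in N, time in s.
With the tool pointing down it reaches from about 0.375 to 0.9 m from the base axis. Payload 3.1 kg.
Tool frame: the origin (TCP) lies at the very end of the fingers, on their centre line; the grasp point (between the pads) lies 19 mm behind it; z points along the fingers, y is the line along which they close (so a half turn about z gives the same grasp; the last joint's range is limited). The gripper opens to 87 mm and grips with 3 to 60 N. Pads are 19 mm wide; open, the fingers measure 117 mm over their backs; the gripper's body (75 mm by 190 mm) begins 51 mm behind the grasp point.
Start: joints at [58.413, 30.224, 82.088, -0, 67.689, -10.227], TCP at [0.228, 0.582, 0.223] pointing down, gripper open.
Joint ranges: [-176.69, 176.69], [-43.24, 126.21], [12.49, 139.97], [-82, 262], [0, 151.66], [-163.58, 163.58]. Speed limits (degrees/s): [159.86, 159.86, 180, 180, 180, 180].

### API

Orientations are given as a 3x3 rotation matrix whose columns are the frame's x, y, z axes.
In Python, from rig import bot, imaging gives the robot as it stands.
- The arm moves only by the tool drive_tool, never from a script. Its argument "deltas" is text: rows parted by semicolons, each of 5 numbers parted by spaces: the finger opening in mm, from 0 to 87, then the shift along the world's x, y, z in mm, then the turn about the world's z in rad. In form: jaw dx dy dz twist; .... A call has 1 to 12 rows; each row is the pose to reach, as a shift and turn from the pose commanded when the call began; what a row does not reach only later rows make up. A row lasts 1/10 s, in which the tool goes at most 50 mm and 8.59 degrees, less where a joint would pass 70% of its speed; a pose out of reach is approached as far as the arm can. A call with a gripper value outside its range is refused whole. The fingers move at their own pace and stop on an object; the grip force is fixed at half the most. Time passes only in rows, so rows that repeat a pose let the fingers close. It gives the time, the measured TCP pose, the force, the opening and the grip force at its end, in the units of the state.
- bot.read_state(): the state, without advancing time (a new reading comes with each control period).
- imaging.capture(name): name is "scene" or "top" or "wrist"; returns the picture (420x560x3 uint8, red, green, blue); there is no depth.
- imaging.camera_model(name): a dict with "fx", "fy", "cx", "cy" (pixels), "dist" ([k1, k2, p1, p2, k3] as OpenCV has them; the pictures are not rectified), "T" (4x4, takes a point from camera to world coordinates). Camera axes: x right, y down, z forward; pixel columns grow to the right and rows downward; lengths in m; the calibration is good to about 2 mm. A picture is of the moment at which its call begins: read the wrist's pose just before it. camera_model takes no time and is no camera call; for the wrist camera it gives the pose at the moment of the call.
- bot.hand_in(): hands the job in; it is judged then, once.
The state is a dict: "time_s": time; "joint_positions": joint angles; "qvel": joint speeds; "tau": joint torques, N m; "position": TCP position; "tcp_rot": TCP orientation; "force": force on the tool from outside, world axes, zero at the start; "moment": the same for the moment, N m; "opening": opening from 0.0 (shut) to 1.0 (fully open); "grasp_force": force on a finger pad.
Only numpy, scipy, OpenCV 4.12 (cv2) and the standard library are available. Lean on these libraries where they do the work, as an engineer would, in place of code of your own. Each camera call takes 0.05 s, during which the arm holds its last target. There are 200 camera calls.

### The job

Clear the chopped carrot off the prep board without picking anything up: hook a fingertip behind the front of the tray that stands ajar under the board's right-hand end and pull it all the way out, sweep all four carrot pieces along the board and off its open end into the tray, then push the tray fully shut with the carrot in it and let go. Leave the peeler lying on the board, and the jars, shaker and tub around it where they are.

Things in the scene. Friction and masses are not known exactly. Their poses are not given: they have to be found in the camera images.
- station: Prep station, fixed: a pale bamboo chopping board on a low case, 220 (x) x 280 (y) mm, board surface 78 mm above the worktop. Origin: centre of its underside, on the worktop; z up, x away from the robot at yaw 0. Rims 12 mm wide, 8 mm proud, run along both long sides (x = -110, +110 mm) and the left end (y = +140 mm).
- open_end (a point): Middle of the board's open right-hand end, on the surface's edge (station x 0, y -140 mm, 78 mm above the worktop). There is no rim here: things pushed over this edge drop into the opened tray. Axes as the station's.
- tray (a joint): How far the tray is out, in m along the station's -y: 0 shut (its bamboo front against the board's end), 0.12 fully out at the stop. It starts 0.055 to 0.085 out, leaving an open gap that wide between the board's end and the inside of the front. It slides stiffly (1 to 2 N) and stays where it is left.
- tray_floor (a point): Centre of the tray's inner floor, 11 mm above the worktop; moves with the tray, axes as the station's. The tray is an open steel box, inside 194 (x) x 197 (y) mm: from y = -100 mm (inside of its front) to +97 mm of this point. Wall tops are 41 mm above this floor; 49 mm lie free between this floor and the board's underside.
- tray_front (a point): Middle of the top edge of the tray's bamboo front, 57 mm above the worktop; moves with the tray. The front is 220 mm wide (x), 12 mm thick (y, 6 mm either side of this point), from 5 to 57 mm above the worktop. The tray is pulled at the front's inner face and pushed shut on its outer face.
- carrot1: Piece of raw carrot, orange, a stubby round, 30 mm across and 21 mm high, 10 to 20 g, lying on a cut face on the board. Origin: its centre.
- carrot2: Piece of raw carrot, orange, a stubby round, 29 mm across and 20 mm high, 10 to 20 g, lying on a cut face on the board. Origin: its centre.
- carrot3: Piece of raw carrot, orange, a stubby round, 28 mm across and 20 mm high, 10 to 20 g, lying on a cut face on the board. Origin: its centre.
- carrot4: Piece of raw carrot, orange, a stubby round, 26 mm across and 19 mm high, 10 to 20 g, lying on a cut face on the board. Origin: its centre.
- peeler: Vegetable peeler with a yellow handle, 170 (x) x 25 (y) x 18 mm, loose, lying across the board near its left end. Origin: centre of its underside. Leave it.
- salt_shaker: Glass salt shaker with a metal top, 44 mm across, 90 mm high, loose, standing on the worktop near the station. Origin: centre of its underside. Leave it.
- jam_jar: Small jam jar with a yellow lid, 64 x 69 x 88 mm, loose, standing on the worktop near the station. Origin: centre of its underside. Leave it.
- spice_b: Spice jar with a dark lid, 44 mm across, 96 mm high, loose, standing on the worktop near the station. Origin: centre of its underside. Leave it.
- white_tub: Small white plastic tub with a lid, 67 mm across, 51 mm high, loose, standing on the worktop near the station. Origin: centre of its underside. Leave it.

How it is judged:
By the outcome, as a careful person would: the job done as asked, in the order asked, and still so for the second after the job is handed in, with the robot touching nothing.
It also fails if it takes over 64 s, if anything falls off the work surface, if the arm or the gripper's body presses on something with over 40 N, if the wrist force passes 120 N, or if a joint passes its speed limit or range.

## Working session

There is one attempt and no reset: what is moved stays moved. The work goes in short steps, Python scripts to look and compute and a tool call to move; the robot and the scene stay as the last step left them, time stands still between calls to the robot, and variables do not carry over. Pictures are saved under pics/ and viewed, at most 10 in all, crops included, and the job is handed in when it is done.

Besides the shell and the picture viewer there is one more tool, called after ">>>" in YAML: its name, and indented under it one key for each argument. drive_tool: Moves the arm, as the interface text tells. Its arguments: {"type":"object","properties":{"deltas":{"type":"string"}},"required":["deltas"]}

```bash
mkdir -p pics; cat > h.py <<'E'
import numpy as np, cv2
from rig import bot, imaging
def cap(n,f=None):
    m=imaging.camera_model(n); im=imaging.capture(n)
    if f: cv2.imwrite('pics/'+f,im[:,:,::-1])
    return im,m
def ray(m,px,z):
    K=np.array([[m['fx'],0,m['cx']],[0,m['fy'],m['cy']],[0,0,1]])
    p=cv2.undistortPoints(np.array(px,float).reshape(-1,1,2),K,np.array(m['dist'])).reshape(-1,2)
    T=np.array(m['T']); d=np.c_[p,np.ones(len(p))]@T[:3,:3].T; o=T[:3,3]
    return o+d*((z-o[2])/d[:,2])[:,None]
E
python3 - <<'E'
from h import *
a,m=cap('top','top.png'); b,n=cap('scene','scene.png')
print(np.round(m['T'],3),np.round(n['T'],3)); s=bot.read_state(); print(s['position'],np.round(s['tcp_rot'],3),s['time_s'])
E
```

```text
[[-0.008 -0.997  0.076  0.553]
 [-1.     0.008 -0.008  0.226]
 [ 0.007 -0.076 -0.997  0.963]
 [ 0.     0.     0.     1.   ]] [[ 0.834 -0.234  0.499  0.149]
 [-0.551 -0.392  0.737 -0.473]
 [ 0.023 -0.89  -0.456  0.538]
 [ 0.     0.     0.     1.   ]]
[0.22726079 0.58152442 0.22168994] [[-0.931  0.364 -0.001]
 [ 0.364  0.931 -0.002]
 [ 0.    -0.002 -1.   ]] 0.1
```

View pics/top.png

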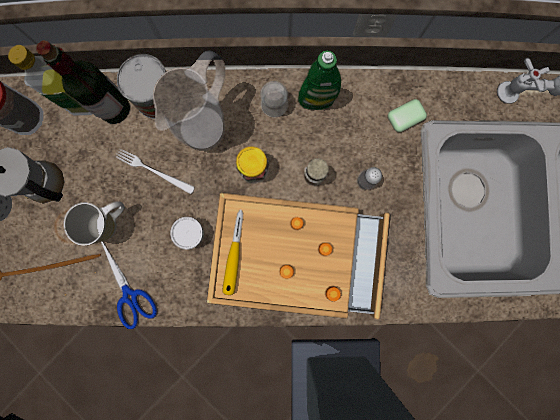

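View pics/scene.png

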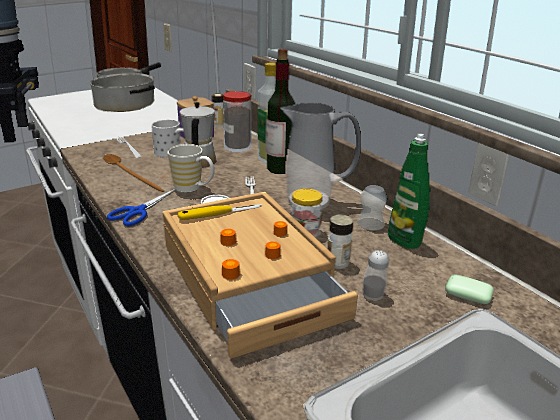

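The top view shows the board spanning about (218,195)–(349,313), carrots at (297,223), (326,249), (287,271) and (334,293), and the tray front running from (388,213) to (378,318). I'll zoom in to get the corners and yaw.

```bash
python3 - <<'E'
from h import *
im=cv2.imread('pics/top.png'); cv2.imwrite('pics/crop.png',cv2.resize(im[185:325,200:400],None,fx=4,fy=4,interpolation=cv2.INTER_CUBIC))
m=imaging.camera_model('top')
h=cv2.cvtColor(im,cv2.COLOR_BGR2HSV)
k=cv2.inRange(h,(3,190,120),(14,255,255)); k[:185]=0;k[325:]=0
c,_=cv2.findContours(k,0,2)
for q in c:
    if cv2.contourArea(q)>40:
        (x,y),r=cv2.minEnclosingCircle(q); print(round(x,1),round(y,1),round(r,1),ray(m,[(x,y)],.092).round(3))
E
```

```text
332.8 293.7 7.2 [[0.459 0.12  0.092]]
```

View pics/crop.png

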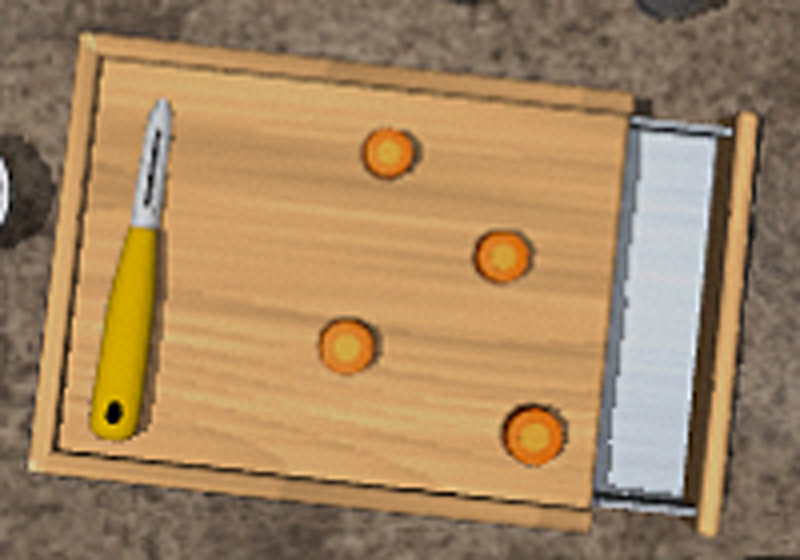

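The crop shows the rim corners at (82,35), (632,95), (590,530) and (30,470). The front's top edge runs from (747,115) to (708,533), and the carrots are at (388,153), (502,256), (347,346) and (534,435).

```bash
python3 - <<'E'
from h import *
m=imaging.camera_model('top')
f=lambda p,z: ray(m,np.array(p)/4+[200,185],z)[:,:2]
C=f([(82,35),(632,95),(590,530),(30,470)],.086)
L=np.array([(110,140),(110,-140),(-110,-140),(-110,140)])/1e3
print(C.round(4),[np.linalg.norm(C[i]-C[i-1]).round(3) for i in range(4)])
A=C-C.mean(0); c=np.sum(A*L); s=np.sum(L[:,0]*A[:,1]-L[:,1]*A[:,0]); th=np.arctan2(s,c)
R=np.array([[np.cos(th),-np.sin(th)],[np.sin(th),np.cos(th)]]); o=C.mean(0)
print('yaw',th,np.degrees(th),'o',o)
np.savez('st.npz',R=R,o=o)
K=f([(388,153),(502,256),(347,346),(534,435)],.098)
print('carrots st',((K-o)@R*1e3).round(),K.round(3))
F=f([(747,115),(708,533)],.057); print('front st',((F-o)@R*1e3).round(1))
P=f([(115,440),(162,100)],.09); print('peeler',((P-o)@R*1e3).round())
W=lambda *p:(R@np.array(p)/1e3+o).round(4)
print(W(0,-140))
T=imaging.camera_model('top')
for n,p,z in [('salt',(373,172),.09),('spice',(317,170),.096),('jam',(252,160),.088)]:
    print(n,((ray(m,[p],z)[:,:2]-o)@R*1e3).round())
E
```

```text
[[0.6575 0.3399]
 [0.6254 0.0661]
 [0.411  0.0906]
 [0.4429 0.3656]] [np.float64(0.216), np.float64(0.276), np.float64(0.216), np.float64(0.277)]
yaw -0.11620946492214196 -6.65831187951232 o [0.53421263 0.21553771]
carrots st [[  65.  -19.]
 [  21.  -80.]
 [ -30.  -10.]
 [ -63. -104.]] [[0.597 0.189]
 [0.546 0.134]
 [0.503 0.21 ]
 [0.459 0.119]]
front st [[ 107.1 -203.3]
 [-107.7 -203.8]]
peeler [[-88.  98.]
 [ 80.  94.]]
[0.518  0.0765]
salt [[ 184. -160.]]
spice [[175. -48.]]
jam [[182.  83.]]
```

>>> drive_tool:
  deltas: "0 25 -45 0 -0.11; 0 50 -90 0 -0.22; 0 75 -135 0 -0.33; 0 100 -180 0 -0.44; 0 125 -225 0 -0.55; 0 150 -270 0 -0.66; 0 175 -315 0 -0.77; 0 200 -360 0 -0.88; 0 225 -405 0 -0.99; 0 245 -450 0 -1.10; 0 267 -490 0 -1.21; 0 287 -533 0 -1.314"

```text
time_s: 1.3
position: [0.5128, 0.0521, 0.2223]
tcp_rot: [[0.12, 0.993, -0.0], [0.993, -0.12, 0.0], [0.0, -0.0, -1.0]]
force: [0.5, 0.2, 0.6]
opening: 0.03
grasp_force: 0.0
```

>>> drive_tool:
  deltas: "0 0 0 -20 0; 0 0 0 -20 0; 0 0 0 -20 0"

```text
time_s: 1.6
position: [0.5111, 0.0544, 0.202]
tcp_rot: [[0.116, 0.993, -0.003], [0.993, -0.116, 0.001], [0.0, -0.003, -1.0]]
force: [0.1, 0.8, 0.2]
opening: 0.005
grasp_force: 0.0
```

```bash
python3 - <<'E'
from h import *
a,m=cap('wrist','w.png'); s=bot.read_state(); d=np.load('st.npz')
print(np.round(s['position'],4),np.round(s['tcp_rot'],3),s['time_s'],s['opening'],((s['position'][:2]-d['o'])@d['R']*1e3).round(1),np.round(s['force'],1))
E
```

```text
[0.5115 0.0548 0.2026] [[ 0.115  0.993 -0.001]
 [ 0.993 -0.115  0.   ]
 [ 0.    -0.001 -1.   ]] 1.65 0.0041789653103117335 [  -3.9 -162.3] [-0.5 -0.4 -0.4]
```

View pics/w.png

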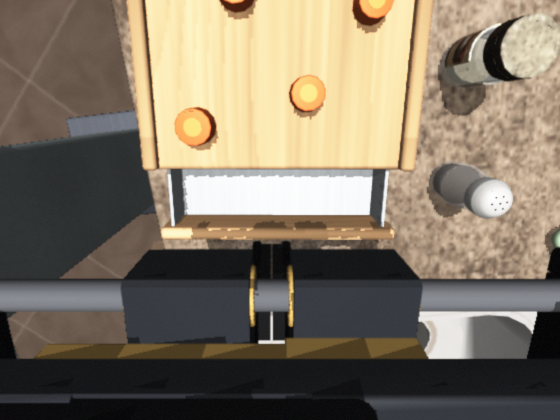

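The wrist view shows the board's open edge at row 167, the front's top edge at about row 233, carrots at (193,127) and (308,93), and the fingertips at about (270,250), nearer the camera. I'll check this by casting rays.

```bash
python3 - <<'E'
from h import *
d=np.load('st.npz'); m=imaging.camera_model('wrist')
for px,z in [([(160,168),(410,168)],.078),([(163,233),(393,233)],.057),([(182,217),(372,217)],.057),([(193,127),(308,93)],.098)]:
    w=ray(m,px,z)[:,:2]; print(w.round(4).tolist(),((w-d['o'])@d['R']*1e3).round(1).tolist())
E
```

```text
[[0.4235, 0.0925], [0.6284, 0.0687]] [[-95.6, -135.1], [110.5, -134.9]]
[[0.407, 0.0295], [0.62, 0.0048]] [[-104.8, -199.6], [109.6, -199.3]]
[[0.4275, 0.0428], [0.6012, 0.0227]] [[-86.0, -183.9], [88.8, -183.8]]
[[0.4609, 0.1223], [0.5479, 0.1364]] [[-62.0, -101.1], [22.8, -77.0]]
```

>>> drive_tool:
  deltas: "0 0 -2 -40 0; 0 0 -4 -80 0; 0 0 -4 -110 0; 0 0 -4 -135 0; 0 0 -4 -155 0; 0 0 -4 -166 0; 0 0 -4 -166 0"

```text
time_s: 2.35
position: [0.5115, 0.0511, 0.0359]
tcp_rot: [[0.114, 0.993, -0.002], [0.993, -0.114, 0.0], [0.0, -0.002, -1.0]]
force: [-0.1, -0.1, 0.4]
opening: 0.007
grasp_force: 0.0
```

>>> drive_tool:
  deltas: "0 -1 -10 0 0; 0 -2 -20 0 0; 0 -3 -28 0 0; 0 -4 -36 0 0; 0 -5 -44 0 0; 0 -6 -52 0 0; 0 -7 -60 0 0; 0 -8 -66 0 0; 0 -8.5 -72 0 0; 0 -9 -77 0 0; 0 -9 -77 0 0"

```text
time_s: 3.45
position: [0.5028, -0.0276, 0.0364]
tcp_rot: [[0.116, 0.993, -0.001], [0.993, -0.116, -0.0], [-0.0, -0.001, -1.0]]
force: [-0.6, -0.1, -0.3]
opening: 0.006
grasp_force: 0.0
```

>>> drive_tool:
  deltas: "0 -0.5 -3 0 0; 0 -0.5 -5 0 0; 0 -1 -7 0 0; 0 -1 -7 0 0"

```text
time_s: 3.85
position: [0.5025, -0.0283, 0.0364]
tcp_rot: [[0.12, 0.993, 0.001], [0.993, -0.12, 0.008], [0.008, -0.0, -1.0]]
force: [7.0, 23.7, 0.0]
opening: 0.008
grasp_force: 12.7
```

>>> drive_tool:
  deltas: "0 1 12 0 0; 0 1 15 0 0; 0 1 15 40 0; 20 1 15 80 0; 20 0 20 105 0; 20 -8 60 105 0; 20 -16 105 105 0; 20 -25 145 105 0; 20 -37 182 105 0; 20 -37 192 105 0; 20 -37 192 80 0; 20 -37 192 55 0"

```text
time_s: 5.05
position: [0.4665, 0.1579, 0.0917]
tcp_rot: [[0.114, 0.993, 0.003], [0.993, -0.114, -0.001], [-0.0, 0.003, -1.0]]
force: [-0.9, -0.1, -0.0]
opening: 0.232
grasp_force: 0.0
```

>>> drive_tool:
  deltas: "20 0 0 -7 0; 20 0 0 -7 0"

```text
time_s: 5.25
position: [0.4648, 0.1572, 0.0836]
tcp_rot: [[0.116, 0.993, -0.003], [0.993, -0.116, -0.001], [-0.001, -0.003, -1.0]]
force: [0.0, 0.6, 1.0]
opening: 0.225
grasp_force: 0.0
```

```bash
python3 - <<'E'
from h import *
a,m=cap('wrist','w2.png'); b,_=cap('top'); s=bot.read_state(); d=np.load('st.npz')
c=cv2.resize(b[185:325,200:400],None,fx=2.8,fy=3)[:,:,::-1]; cv2.imwrite('pics/w2.png',np.hstack([cv2.resize(a[:,:,::-1],(240,180))]*1) if 0 else c)
print(np.round(s['position'],4),s['time_s'],s['opening'],((s['position'][:2]-d['o'])@d['R']*1e3).round(1),np.round(s['force'],1))
E
```

```text
[0.4659 0.1575 0.085 ] 5.35 0.2290002229899281 [-61.1 -65.5] [ 0.3 -0.8 -0.3]
```

View pics/w2.png

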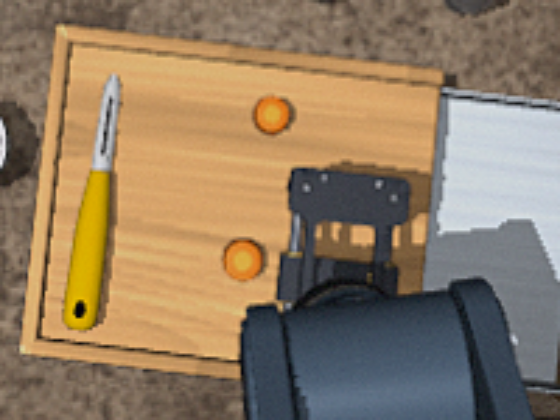

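The tray is fully out, and the gripper is behind carrot 4 with the other carrots undisturbed. Next is the first sweep.

>>> drive_tool:
  deltas: "20 -1 -10 0 0; 20 -2 -20 0 0; 20 -3 -30 0 0; 20 -4.5 -40 0 0; 20 -6 -50 0 0; 20 -7 -60 0 0; 20 -8 -70 0 0; 20 -9 -80 0 0; 20 -10.5 -90 0 0; 20 -11.5 -99 0 0; 20 -11.5 -99 0 0"

```text
time_s: 6.45
position: [0.4536, 0.058, 0.0845]
tcp_rot: [[0.117, 0.993, -0.0], [0.993, -0.117, -0.0], [-0.0, -0.0, -1.0]]
force: [0.7, 0.9, -0.0]
opening: 0.229
grasp_force: 0.0
```

>>> drive_tool:
  deltas: "20 0 0 30 0; 20 0 0 50 0; 20 25 30 50 0; 20 55 65 50 0; 20 80 95 50 0; 20 97 113 50 0; 20 97 113 50 0; 20 97 113 25 0; 20 97 113 5 0; 20 97 113 0 0; 20 97 113 0 0"

```text
time_s: 7.55
position: [0.5493, 0.1715, 0.0837]
tcp_rot: [[0.116, 0.993, -0.003], [0.993, -0.116, -0.0], [-0.001, -0.003, -1.0]]
force: [-0.8, 0.6, 0.9]
opening: 0.229
grasp_force: 0.0
```

>>> drive_tool:
  deltas: "20 -1 -10 0 0; 20 -2 -20 0 0; 20 -3 -30 0 0; 20 -4.5 -40 0 0; 20 -6 -51 0 0; 20 -7 -62 0 0; 20 -8.5 -73 0 0; 20 -10 -84 0 0; 20 -11 -95 0 0; 20 -12.5 -106 0 0; 20 -14 -117 0 0; 20 -14.5 -123 0 0"

```text
time_s: 8.75
position: [0.536, 0.0479, 0.0845]
tcp_rot: [[0.117, 0.993, -0.0], [0.993, -0.117, -0.0], [-0.0, -0.0, -1.0]]
force: [-0.5, -0.4, 0.2]
opening: 0.231
grasp_force: 0.0
```

>>> drive_tool:
  deltas: "20 0 0 30 0; 20 0 0 50 0; 20 -6 45 50 0; 20 -12 90 50 0; 20 -18 135 50 0; 20 -24 175 50 0; 20 -27 199 50 0; 20 -27 199 50 0; 20 -27 199 25 0; 20 -27 199 5 0; 20 -27 199 0 0; 20 -27 199 0 0"

```text
time_s: 9.95
position: [0.5088, 0.247, 0.0838]
tcp_rot: [[0.117, 0.993, -0.002], [0.993, -0.117, -0.001], [-0.001, -0.002, -1.0]]
force: [0.1, 0.4, 0.2]
opening: 0.231
grasp_force: 0.0
```

>>> drive_tool:
  deltas: "20 -1 -10 0 0; 20 -2 -20 0 0; 20 -3 -30 0 0; 20 -4.5 -40 0 0; 20 -6 -51 0 0; 20 -7 -62 0 0; 20 -8.5 -73 0 0; 20 -10 -84 0 0; 20 -11 -95 0 0; 20 -12 -105 0 0; 20 -13 -115 0 0; 20 -14.5 -125 0 0"

```text
time_s: 11.15
position: [0.4947, 0.1223, 0.0845]
tcp_rot: [[0.116, 0.993, 0.0], [0.993, -0.116, 0.0], [0.0, 0.0, -1.0]]
force: [-0.1, -0.4, 0.1]
opening: 0.227
grasp_force: 0.1
```

>>> drive_tool:
  deltas: "20 -1 -10 0 0; 20 -2 -20 0 0; 20 -3 -30 0 0; 20 -4.5 -40 0 0; 20 -6 -50 0 0; 20 -7 -60 0 0; 20 -8 -70 0 0; 20 -8 -70 0 0"

```text
time_s: 11.95
position: [0.4867, 0.0518, 0.0845]
tcp_rot: [[0.117, 0.993, -0.0], [0.993, -0.117, -0.0], [-0.0, -0.0, -1.0]]
force: [0.5, 0.1, -0.5]
opening: 0.233
grasp_force: 0.0
```

>>> drive_tool:
  deltas: "20 0 0 30 0; 20 0 0 50 0; 20 25 38 50 0; 20 50 76 50 0; 20 75 114 50 0; 20 97 150 50 0; 20 114 176 50 0; 20 114 176 50 0; 20 114 176 25 0; 20 114 176 5 0; 20 114 176 0 0; 20 114 176 0 0"

```text
time_s: 13.15
position: [0.5995, 0.2284, 0.0836]
tcp_rot: [[0.116, 0.993, -0.003], [0.993, -0.116, -0.001], [-0.001, -0.003, -1.0]]
force: [-0.3, 0.3, -0.1]
opening: 0.229
grasp_force: 0.0
```

>>> drive_tool:
  deltas: "20 -1 -10 0 0; 20 -2 -20 0 0; 20 -3 -30 0 0; 20 -4.5 -40 0 0; 20 -6 -51 0 0; 20 -7 -62 0 0; 20 -8.5 -73 0 0; 20 -10 -84 0 0; 20 -11 -95 0 0; 20 -12 -105 0 0; 20 -13 -115 0 0; 20 -14.5 -125 0 0"

```text
time_s: 14.35
position: [0.5863, 0.1033, 0.0846]
tcp_rot: [[0.116, 0.993, 0.0], [0.993, -0.116, -0.0], [0.0, 0.0, -1.0]]
force: [-0.1, -0.6, 0.8]
opening: 0.234
grasp_force: 0.4
```

>>> drive_tool:
  deltas: "20 -1 -10 0 0; 20 -2 -20 0 0; 20 -3 -30 0 0; 20 -4.5 -40 0 0; 20 -6 -50 0 0; 20 -7 -62 0 0; 20 -7 -62 0 0; 20 -7 -62 40 0; 0 -7 -62 75 0; 0 -12 -105 75 0; 0 -18 -150 75 0; 0 -24 -190 75 0"

```text
time_s: 15.55
position: [0.5624, -0.0871, 0.1602]
tcp_rot: [[0.114, 0.993, 0.002], [0.993, -0.114, -0.001], [-0.0, 0.002, -1.0]]
force: [-0.5, -0.3, -0.0]
opening: 0.024
grasp_force: 0.0
```

```bash
python3 - <<'E'
from h import *
a,m=cap('wrist'); b,_=cap('top');c,_=cap('scene'); s=bot.read_state(); d=np.load('st.npz')
t=cv2.resize(b[185:325,200:410],(560,373)); r=np.hstack([cv2.resize(x,(400,300)) for x in (a,c)])
cv2.imwrite('pics/p3.png',np.vstack([cv2.resize(t,(800,533))[:300*0+290],r])[:,:,::-1])
print(np.round(s['position'],4),s['time_s'],s['opening'],((s['position'][:2]-d['o'])@d['R']*1e3).round(1),np.round(s['force'],1))
E
```

```text
[ 0.5622 -0.088   0.1597] 15.7 0.002182648171918869 [  63.  -298.3] [-0.   0.3  0.1]
```

View pics/p3.png

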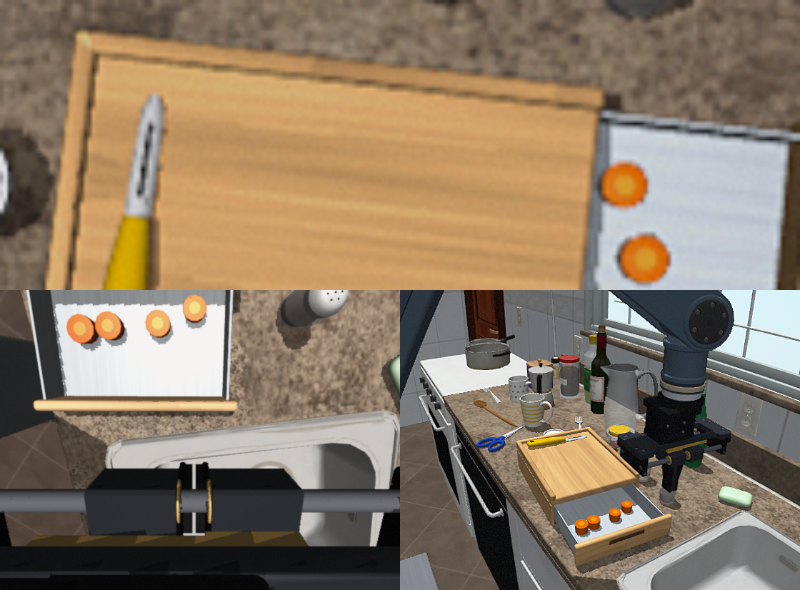

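All four carrots lie flat in the tray in one layer, and the board is clear apart from the peeler. Next I'll push the tray shut at the middle of its front.

>>> drive_tool:
  deltas: "0 -32 2 0 0; 0 -63 4 0 0; 0 -63 4 0 0; 0 -63 4 -40 0; 0 -63 4 -75 0; 0 -63 4 -105 0; 0 -63 4 -124 0; 0 -63 4 -124 0"

```text
time_s: 16.5
position: [0.4984, -0.0803, 0.0332]
tcp_rot: [[0.115, 0.993, -0.004], [0.993, -0.115, 0.002], [0.002, -0.005, -1.0]]
force: [-0.5, -0.5, 0.3]
opening: 0.009
grasp_force: 0.0
```

>>> drive_tool:
  deltas: "0 1 8 0 0; 0 2 16 0 0; 0 3 26 0 0; 0 4 36 0 0; 0 5.5 46 0 0; 0 6.5 56 0 0; 0 7.5 66 0 0; 0 9 76 0 0; 0 10 86 0 0; 0 11 96 0 0; 0 12.5 106 0 0; 0 12.5 106 0 0"

```text
time_s: 17.7
position: [0.511, 0.0257, 0.0353]
tcp_rot: [[0.114, 0.993, -0.002], [0.993, -0.114, 0.001], [0.001, -0.002, -1.0]]
force: [0.5, 0.1, 0.7]
opening: 0.001
grasp_force: 0.0
```

>>> drive_tool:
  deltas: "0 1 8 0 0; 0 2 16 0 0; 0 2.5 22 0 0; 0 3 27 0 0; 0 3 27 0 0"

```text
time_s: 18.2
position: [0.5149, 0.0519, 0.0355]
tcp_rot: [[0.115, 0.993, 0.0], [0.993, -0.115, 0.0], [0.0, 0.0, -1.0]]
force: [-0.2, 0.3, -1.1]
opening: 0.005
grasp_force: 0.0
```

>>> drive_tool:
  deltas: "0 0.2 2 0 0; 0 0.5 4 0 0; 0 0.7 6 0 0; 0 0.7 6 0 0"

```text
time_s: 18.6
position: [0.5157, 0.0568, 0.0356]
tcp_rot: [[0.116, 0.993, 0.0], [0.993, -0.116, -0.0], [-0.0, 0.0, -1.0]]
force: [-0.1, -2.4, 0.3]
opening: 0.004
grasp_force: 1.1
```

>>> drive_tool:
  deltas: "0 0.2 2 0 0; 0 0.5 4 0 0; 0 0.5 4 0 0"

```text
time_s: 18.9
position: [0.5157, 0.0571, 0.0357]
tcp_rot: [[0.112, 0.994, -0.001], [0.994, -0.112, -0.006], [-0.006, -0.001, -1.0]]
force: [-1.4, -19.5, 1.3]
opening: 0.005
grasp_force: 9.7
```

The tray is hard against its stop. Now I'll back off and check.

>>> drive_tool:
  deltas: "0 -1 -10 0 0; 0 -3 -25 0 0; 0 -5 -40 0 0; 0 -5 -40 40 0; 0 -5 -40 80 0; 0 -5 -40 120 0; 0 -10 -80 160 0; 0 -15 -120 180 0; 0 -15 -120 180 0"

```text
time_s: 19.8
position: [0.5037, -0.0633, 0.2194]
tcp_rot: [[0.12, 0.993, 0.009], [0.993, -0.12, -0.004], [-0.003, 0.01, -1.0]]
force: [1.0, -0.1, -0.2]
opening: 0.001
grasp_force: 0.0
```

```bash
python3 - <<'E'
from h import *
b,_=cap('top');c,_=cap('scene'); s=bot.read_state()
cv2.imwrite('pics/p4.png',np.hstack([cv2.resize(b[100:330,180:410],(400,400)),cv2.resize(c[120:400,120:400],(400,400))])[:,:,::-1])
print(np.round(s['position'],4),s['time_s'],np.round(s['force'],1))
E
```

```text
[ 0.501  -0.0595  0.2162] 19.9 [-0.3  0.9  0.2]
```

View pics/p4.png

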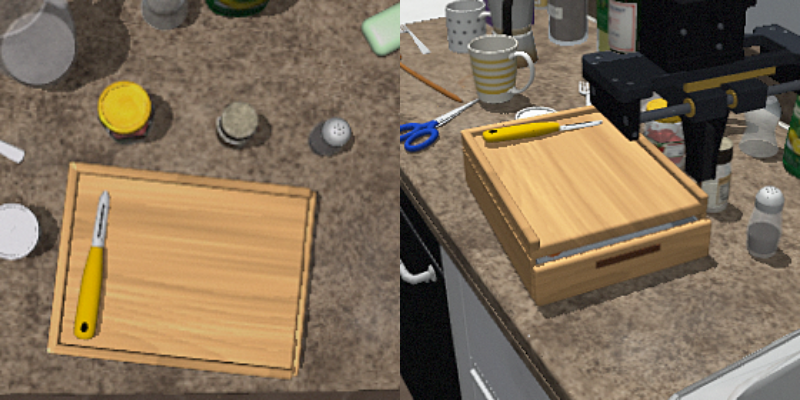

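The tray is shut against the board's end, and the peeler, jars, shaker and tub are where they were.

```bash
python3 -c "
from rig import bot
print(bot.hand_in())"
```

```text
the job is handed in; nothing more can be done
None
```

I pulled the tray out to its stop, swept all four carrot pieces into it, pushed it fully shut and let go; the peeler, jars, shaker and tub look undisturbed in the last pictures, and I handed the job in at about 20 s of the 64 s limit.

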